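# Bring the third cell into the beam and print its reading

## Robot

A 6-joint arm with a two-finger parallel gripper is mounted at the origin on the work surface. World frame = base frame: x ahead of the robot, y to its left, z up, the work surface at z = 0. Lengths are in m, angles in rad, forces in N, time in s.
With the tool pointing down it reaches from about 0.25 to 0.725 m from the base axis. Payload 4 kg.
Tool frame: the origin (TCP) lies on the centre line of the jaws, within the pads' length; the fingertips stand 14 mm ahead of it and the grasp point (between the pads) lies 5 mm behind it (arm.nose_length is the distance from the TCP to the fingertips, in m); z points along the fingers, y is the line along which they close (so a half turn about z gives the same grasp; the last joint's range is limited). The gripper opens to 85 mm and grips with 20 to 120 N. Pads are 22 mm wide; open, the fingers measure 114 mm over their backs; the gripper's body (76 mm by 85 mm) begins 54 mm behind the grasp point. The pads swing forward as they close: fully open they stand 13 mm farther back than shut.
Start: joints at [-1.121, 0.241, 0.005, 1.335, 0, 1.571], TCP at [0.217, -0.45, 0.245] pointing down, gripper open.
Joint ranges: [-2.72, 2.72], [-1.05, 1.87], [-1.09, 1.28], [-1.99, 2.15], [-1.42, 1.44], [-3.14, 3.14]. Speed limits (rad/s): [2.79, 2.79, 3.14, 3.14, 3.14, 3.14].

## Interface

Orientations are given as a unit quaternion [w, x, y, z].
In Python, from workcell import arm gives the robot as it stands.
- The arm moves only by the tool move_arm, never from a script. Its argument "targets" is a list of rows, each a list of 3 entries, a list of its own where there are three numbers: the turn, a rotation vector about the tool's x, y, z normalised to -1 to 1, where 1 is pi rad, then the shift along the tool's x, y, z normalised to -1 to 1, where 1 is 400 mm, then the closure, from 0 (fully open) to 1 (shut). In form: [[[wx, wy, wz], [dx, dy, dz], hand], ...]. A call has exactly 5 rows; each row is the pose to reach, as a shift and turn from the pose commanded when the call began, along the tool's axes at that moment, turning the shorter way round; what a row does not reach only later rows make up. A row lasts 1/10 s, in which the tool goes at most 50 mm and 8.59 degrees, less where a joint would pass 70% of its speed; a pose out of reach is approached as far as the arm can. A call with a number of a shift or a turn outside -1 to 1 is refused whole. A call with a gripper value outside its range is refused whole. The fingers move at their own pace and stop on an object; "grip_force" is the grip in N (left out, the last holds). Time passes only in rows, so rows that repeat a pose let the fingers close, or fill a call up. It gives the time, the measured TCP pose, the force, the opening and the grip force at its end, in the units of the state.
- arm.sense(): the state, without advancing time (a new reading comes with each control period).
- arm.snapshot(name): name is "scene" or "top" or "wrist"; returns the picture (480x640x3 uint8, blue, green, red); there is no depth.
- arm.calibration(name): a dict with "fx", "fy", "cx", "cy" (pixels), "pose" (4x4, takes a point from camera to world coordinates). Camera axes: x right, y down, z forward; pixel columns grow to the right and rows downward; lengths in m; the calibration is good to about 2 mm. The wrist camera is an equidistant fisheye: a pixel r from the principal point sees the ray r / f radians off the axis. A picture is of the moment at which its call begins: read the wrist's pose just before it. calibration takes no time and is no camera call; for the wrist camera it gives the pose at the moment of the call.
- arm.finish_job(): hands the job in; it is judged then, once.
Trained networks look in the newest picture that a camera, given by its name, has taken for a name from the list of things; names that differ only in an ending like _2 or _b are one class to them, and where a whole thing is asked for, a point or a joint stands for the part that bears it (a point fixed in the world has none). Each returns a list of dicts, best first, with "score" (0 to 1); they miss things now and then, are a little off and sometimes report something else, mostly with a low value. They report only what shows in the picture. A call takes as long as a camera call.
- arm.cut_out(camera, target): "mask" (480x640 bool, what is visible of it) and "uv" ([column, row] in pixels, amid what is visible of it).
The state is a dict: "time": time; "q": joint angles; "qd": joint speeds; "joint_torque": joint torques, N m; "ee_pos": TCP position; "eef_rot": TCP orientation; "contact_force": force on the tool from outside, world axes, zero at the start; "moment": the same for the moment, N m; "grip_width": finger opening in m; "grip_force": force on a finger pad.
Only numpy, scipy, OpenCV 4.12 (cv2) and the standard library are available. Lean on these libraries where they do the work, as an engineer would, in place of code of your own. Each camera call takes 0.05 s, during which the arm holds its last target. There are 200 camera calls.

## Task

The spectrophotometer's cell changer rod is drawn right out. With a fingertip, and without gripping the red knob, push it gently into the instrument until it has clicked three times, so that it sits in its third stop and never slips on into the fourth; then press the green print key all the way down and let it go, pressing no other key. Leave the bottle, the beaker and the cuvette rack standing where they are.

Things in the scene. Friction and masses are not known exactly. Their poses are not given: they have to be found in the camera images.
- spectro: Bench spectrophotometer, fixed; cream case 330 mm deep (own x), 420 wide (own y), 190 high at the back; in front a lower grey key deck (85 to 108 mm high) and a sample compartment (top 129 mm). Origin: centre of its underside. Own +x points from the front (face at own x = -165 mm) to the back, the way the rod is pushed; +y: left as one faces the front, which looks roughly to world +y.
- changer_travel (a joint): Rod travel into the case along its own +x, m; 0 = drawn out. Free to about 0.005, then a ball catch with four stops: 0.0205, 0.0355, 0.0505 (third), 0.0655; end 0.069. Ridges at 0.013, 0.028, 0.043, 0.058. From a stop up to the next ridge the push is 4 to 7 N; past it the rod snaps ahead of a slow finger, by up to 7 mm, into the next stop (the click). Let go, it settles in the stop between two ridges.
- changer: The cell changer: an 8 mm steel rod that comes level out of the instrument's front, 60 mm above the bench, with a red round knob on its outer end, 26 mm diameter, 16 mm long. Origin: on the rod's axis, 93 mm behind the knob's outer face. Its axes are those of the instrument.
- knob_face (a point): Centre of the knob's flat outer face, the face to be pushed; it stands 93 mm in front of the instrument's front face at travel 0, 75 mm to the right (own -y) of the instrument's centre, 60 mm above the bench.
- print_key (a joint): Green print key, 20 mm square, nearest the sample compartment in a row of three keys on the sloping deck; value = how far it is down, m: 0 up, 0.004 fully down; sprung, 1.5 N to start, 4 N fully down, returns by itself. It moves square to the deck, which leans 9 degrees up towards the back of the instrument.
- print_key_top (a point): Centre of the green key's top, 10 mm above the deck when up (about 102 mm above the bench).
- zero_key (a joint): White key next to the green one, 46 mm from it (own +y), same size and travel; not to be pressed.
- full_key (a joint): White key 92 mm from the green one (own +y), same size and travel; not to be pressed.
- reagent: Loose amber reagent bottle with black cap, 58 mm diameter, 118 mm high; origin at the centre of its underside. Bystander.
- beaker: Loose empty glass beaker, about 52 mm diameter, 70 mm high; origin at the centre of its underside. Bystander.
- cuvette_rack: Loose white cuvette rack 60 x 110 mm, 22 mm high, four cuvettes standing to 54 mm; origin at the centre of its underside. Bystander.

How it is judged:
By the outcome, as a careful person would: the job done as asked, in the order asked, and still so for the second after the job is handed in, with the robot touching nothing.
It also fails if it takes over 72 s, if anything falls off the work surface, if the arm or the gripper's body presses on something with over 40 N, if the wrist force passes 120 N, or if a joint passes its speed limit or range.

## Working session

There is one attempt and no reset: what is moved stays moved. The work goes in short steps, Python scripts to look and compute and a tool call to move; the robot and the scene stay as the last step left them, time stands still between calls to the robot, and variables do not carry over. Pictures are saved under pics/ and viewed, at most 10 in all, crops included, and the job is handed in when it is done.

Besides the shell and the picture viewer there is one more tool, called by a JSON object that holds its "name" and its "arguments", one argument or row to a line. move_arm: Moves the arm, as the interface text tells. Its arguments: {"type":"object","properties":{"targets":{"type":"array"},"grip_force":{"type":"number"}},"required":["targets"]}

```bash
mkdir -p pics; ls; python3 - <<'E'
from workcell import arm
import cv2,numpy as np
s=arm.sense();print(s['time'],s['ee_pos'],s['eef_rot'],s['grip_width'])
for c in("scene","top"):
    im=arm.snapshot(c);cv2.imwrite(f"pics/{c}0.png",im)
    k=arm.calibration(c);print(c,k['fx'],k['cx'],k['cy'],np.round(k['pose'],4).tolist())
    for t in("knob_face","print_key_top","spectro","reagent","beaker","cuvette_rack","zero_key","full_key"):
        r=arm.cut_out(c,t)
        print(t,[(round(d['score'],2),np.round(d['uv']),int(d['mask'].sum())) for d in r[:2]])
E
```

```text
pics
0.0 [ 0.21713708 -0.44971602  0.24440312] [-1.03017924e-03  9.74813250e-01  2.23020221e-01 -2.18413643e-04] 0.08563082714867565
scene 519.9470285236599 313.55863002093616 230.9334855689945 [[-0.7449, 0.5706, -0.3458, 0.9158], [0.6671, 0.6426, -0.3769, 0.3299], [0.0071, -0.5114, -0.8593, 0.8187], [0.0, 0.0, 0.0, 1.0]]
knob_face [(0.75, array([374., 175.]), 315)]
print_key_top []
spectro [(0.67, array([244., 125.]), 47652)]
reagent [(0.67, array([340., 234.]), 1543)]
beaker [(0.65, array([294., 273.]), 1067), (0.18, array([272., 176.]), 152)]
cuvette_rack [(0.94, array([465., 257.]), 2154), (0.4, array([341., 235.]), 1523)]
zero_key [(0.73, array([271., 177.]), 114)]
full_key [(0.51, array([254., 192.]), 141)]
top 596.7839203106864 319.11075022936353 241.44148474989404 [[0.0423, -0.978, 0.2042, 0.4023], [-0.9991, -0.0421, 0.0054, 0.0051], [0.0033, -0.2043, -0.9789, 1.1198], [0.0, 0.0, 0.0, 1.0]]
knob_face [(0.8, array([333., 336.]), 307)]
print_key_top [(0.7, array([396., 277.]), 140)]
spectro [(0.58, array([475., 285.]), 55105)]
reagent [(0.98, array([310., 268.]), 977)]
beaker [(0.9, array([311., 209.]), 700)]
cuvette_rack [(0.7, array([216., 349.]), 2104)]
zero_key [(0.54, array([390., 250.]), 129), (0.2, array([310., 267.]), 889)]
full_key [(0.68, array([388., 222.]), 135)]
```

View pics/top0.png

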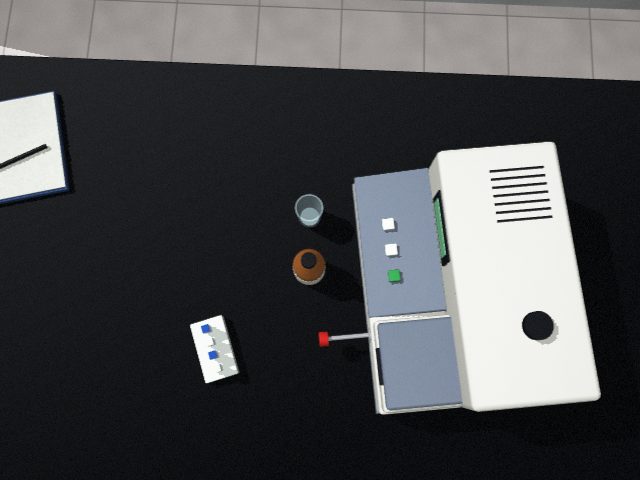

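View pics/scene0.png

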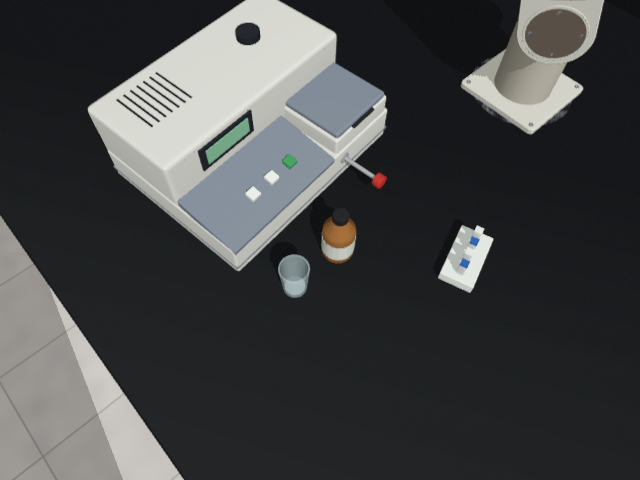

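```bash
cat > h.py <<'E'
import numpy as np
from workcell import arm
from scipy.spatial.transform import Rotation as R
def ray(k,uv):
    P=np.array(k['pose']);d=np.array([(uv[0]-k['cx'])/k['fx'],(uv[1]-k['cy'])/k['fy'],1.]);return P[:3,3],P[:3,:3]@d
def atz(k,uv,z):
    o,d=ray(k,uv);return o+d*(z-o[2])/d[2]
def rot(s):
    w,x,y,z=s['eef_rot'];return R.from_quat([x,y,z,w])
E
python3 - <<'E'
from h import *
T=arm.calibration("top");S=arm.calibration("scene")
for n,uv,z in(("knob",(333,336),.062),("green",(396,277),.102),("zero",(390,250),.102),("full",(388,222),.102),("reag",(310,268),.1),("beak",(311,209),.04),("rack",(216,349),.03)):print(n,atz(T,uv,z).round(4))
for n,uv,z in(("knob",(374,175),.062),("zero",(271,177),.102),("full",(254,192),.102),("reag",(340,234),.08),("beak",(294,273),.04),("rack",(465,257),.03)):print('S',n,atz(S,uv,z).round(4))
print(rot(arm.sense()).as_matrix().round(3))
E
```

```text
knob [ 0.4549 -0.0205  0.062 ]
green [ 0.5578 -0.1241  0.102 ]
zero [ 0.6048 -0.113   0.102 ]
full [ 0.6547 -0.1086  0.102 ]
reag [0.5675 0.0245 0.1   ]
beak [0.6888 0.0289 0.04  ]
rack [0.4244 0.1879 0.03  ]
S knob [ 0.4508 -0.0171  0.062 ]
S zero [ 0.6103 -0.1126  0.102 ]
S full [ 0.6514 -0.1074  0.102 ]
S reag [0.5899 0.0392 0.08  ]
S beak [0.6811 0.0274 0.04  ]
S rack [0.4387 0.1956 0.03  ]
[[ 0.901  0.435  0.   ]
 [ 0.435 -0.901 -0.   ]
 [ 0.     0.    -1.   ]]
```

The top view shows the knob at (324,339) with its rod running right into the case. The green key is at (395,276), the white keys are at (391,250) and (389,225), and the bottle and beaker are in front of the deck, well to the side of the rod. The scene view agrees. Knob ≈ (0.453, -0.02), green key ≈ (0.558, -0.124), yaw about 8°. I'll swing to the front of the knob with the fingers shut.

{"name": "move_arm", "arguments": {
  "targets": [
    [[0, 0, -0.04], [0.08, -0.07, -0.06], 1],
    [[0, 0, -0.08], [0.17, -0.15, -0.12], 1],
    [[0, 0, -0.12], [0.26, -0.22, -0.12], 1],
    [[0, 0, -0.16], [0.35, -0.3, -0.12], 1],
    [[0, 0, -0.2], [0.44, -0.38, -0.12], 1]
  ]
}}

```text
time: 1.4
ee_pos: [0.3103, -0.2353, 0.2937]
eef_rot: [0.001, 0.857, 0.515, 0.0]
contact_force: [2.0, -0.6, -0.0]
grip_width: 0.0121
grip_force: 0.0
```

```bash
cat > go.py <<'E'
import sys
from h import *
# print turn/shift (normalised) from current pose to target pos and target tool x angle(deg), pointing down
def to(p,ang,tilt=0):
    s=arm.sense();r=rot(s);a=np.radians(ang)
    X=np.array([np.cos(a),np.sin(a),0]);Z=np.array([0,0,-1.]);M=np.c_[X,np.cross(Z,X),Z]
    M=M@R.from_rotvec([0,np.radians(tilt),0]).as_matrix()
    t=(r.inv()*R.from_matrix(M)).as_rotvec()/np.pi
    d=r.inv().apply(np.array(p)-s['ee_pos'])/.4
    print(s['time'],np.round(s['ee_pos'],4),'turn',t.round(4),'shift',d.round(4),'F',np.round(s['contact_force'],1),'w',s['grip_width'])
if __name__=="__main__": 
    v=list(map(float,sys.argv[1:]));to(v[:3],v[3],v[4] if len(v)>4 else 0)
E
python3 go.py .45 .10 .25 98.3
```

```text
1.4 [ 0.3103 -0.2353  0.2937] turn [ 5.000e-04  2.000e-04 -2.016e-01] shift [ 0.9043 -0.085   0.1092] F [ 2.  -0.6 -0. ] w 0.012110557457143728
```

{"name": "move_arm", "arguments": {
  "targets": [
    [[0, 0, -0.04], [0.11, -0.01, 0], 1],
    [[0, 0, -0.08], [0.22, -0.02, 0], 1],
    [[0, 0, -0.12], [0.33, -0.035, 0], 1],
    [[0, 0, -0.16], [0.44, -0.045, 0.02], 1],
    [[0, 0, -0.2], [0.55, -0.055, 0.04], 1]
  ]
}}

```text
time: 1.9
ee_pos: [0.3951, -0.0308, 0.2777]
eef_rot: [0.001, 0.656, 0.755, 0.001]
contact_force: [1.2, -0.9, -0.3]
grip_width: -0.0
grip_force: 0.0
```

```bash
python3 go.py .45 .10 .25 98.3
```

```text
1.9 [ 0.3951 -0.0308  0.2777] turn [ 0.0006  0.0002 -0.0013] shift [0.3046 0.1817 0.0694] F [ 1.2 -0.9 -0.3] w -2.501077685170498e-05
```

{"name": "move_arm", "arguments": {
  "targets": [
    [[0, 0, 0], [0.1, 0.06, 0.02], 1],
    [[0, 0, 0], [0.2, 0.12, 0.04], 1],
    [[0, 0, 0], [0.3, 0.18, 0.07], 1],
    [[0, 0, 0], [0.3, 0.18, 0.07], 1],
    [[0, 0, 0], [0.3, 0.18, 0.07], 1]
  ]
}}

```text
time: 2.4
ee_pos: [0.4492, 0.0968, 0.2487]
eef_rot: [-0.0, 0.657, 0.754, -0.001]
contact_force: [-0.1, -0.5, -0.3]
grip_width: -0.0003
grip_force: 0.0
```

```bash
python3 - <<'E'
from h import *
import cv2
k=arm.calibration("wrist");im=arm.snapshot("wrist");cv2.imwrite("pics/w1.png",im)
s=arm.sense();print(s['time'],s['ee_pos'],rot(s).as_matrix().round(3).tolist())
P=np.array(k['pose'])
def wz(uv,z):
    v=np.array([(uv[0]-k['cx']),(uv[1]-k['cy'])]);r=np.hypot(*v);th=r/k['fx']
    d=P[:3,:3]@np.r_[np.sin(th)*v/r,np.cos(th)];return P[:3,3]+d*(z-P[2,3])/d[2]
for t,z in(("knob_face",.06),("print_key_top",.102),("zero_key",.102),("full_key",.102),("reagent",.06),("cuvette_rack",.03)):
    for d in arm.cut_out("wrist",t)[:2]:
        v,u=np.where(d['mask']);print(t,round(d['score'],2),d['uv'],wz(d['uv'],z).round(4),(u.min(),u.max(),v.min(),v.max()))
E
```

```text
2.45 [0.44919569 0.09589776 0.24915038] [[-0.136, 0.991, -0.001], [0.991, 0.136, -0.001], [-0.0, -0.001, -1.0]]
reagent 0.74 [445.3, 291.0] [0.5782 0.0327 0.06  ] (np.int64(407), np.int64(478), np.int64(251), np.int64(336))
cuvette_rack 0.92 [314.9, 100.0] [0.428  0.1905 0.03  ] (np.int64(252), np.int64(376), np.int64(57), np.int64(140))
```

View pics/w1.png

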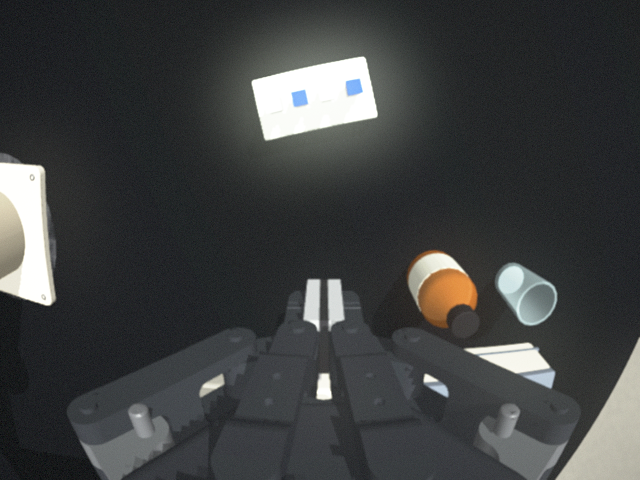

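The wrist view shows the rack, bottle and beaker clear of the fingers, but the knob is hidden behind the gripper. I'll refine from the fixed-camera pictures using colour centroids.

```bash
python3 - <<'E'
from h import *
import cv2
from scipy.optimize import least_squares
C={}
for c in("top","scene"):
    im=cv2.imread(f"pics/{c}0.png").astype(int);b,g,r=im[...,0],im[...,1],im[...,2]
    red=(r>110)&(g<50)&(b<60); 
    gr=(g>90)&(r<60)&(b<110)&(g-b>30)
    for n,m,uv in(("knob",red,{"top":(324,339),"scene":(379,181)}[c]),("green",gr,{"top":(394,276),"scene":(290,160)}[c])):
        v,u=np.where(m);s=(abs(u-uv[0])<20)&(abs(v-uv[1])<20);C[c,n]=(u[s].mean(),v[s].mean());print(c,n,np.round(C[c,n],2),s.sum(),(u[s].min(),u[s].max(),v[s].min(),v[s].max()))
    w=(im.min(2)>150)
    for n,uv in(("zero",{"top":(391,250),"scene":(271,177)}[c]),("full",{"top":(389,225),"scene":(254,193)}[c])):
        v,u=np.where(w);s=(abs(u-uv[0])<10)&(abs(v-uv[1])<10);C[c,n]=(u[s].mean(),v[s].mean());print(c,n,np.round(C[c,n],2),s.sum())
for n,z in(("knob",.062),("green",.1),("zero",.1),("full",.1)):
    A=[];B=[]
    for c in("top","scene"):
        o,d=ray(arm.calibration(c),C[c,n]);d/=np.linalg.norm(d);Q=np.eye(3)-np.outer(d,d);A.append(Q);B.append(Q@o)
    p=np.linalg.lstsq(np.vstack(A),np.hstack(B),rcond=None)[0]
    print(n,'tri',p.round(4),[atz(arm.calibration(c),C[c,n],z).round(4) for c in("top","scene")])
E
```

```text
top knob [323.21 338.5 ] 126 (np.int64(318), np.int64(328), np.int64(332), np.int64(345))
top green [396.29 277.41] 17 (np.int64(390), np.int64(399), np.int64(270), np.int64(281))
top zero [390.55 248.94] 143
top full [387.55 223.28] 137
scene knob [379.59 181.39] 71 (np.int64(372), np.int64(386), np.int64(173), np.int64(188))
scene green [287.58 164.83] 12 (np.int64(283), np.int64(295), np.int64(162), np.int64(167))
scene zero [271.38 177.19] 152
scene full [252.68 193.71] 160
knob tri [ 0.4499 -0.0033  0.0559] [array([ 0.4498, -0.0035,  0.062 ]), array([ 4.535e-01, -4.000e-04,  6.200e-02])]
green tri [ 0.5609 -0.1278  0.0788] [array([ 0.5575, -0.1249,  0.1   ]), array([ 0.5712, -0.115 ,  0.1   ])]
zero tri [ 0.6078 -0.1147  0.0971] [array([ 0.6071, -0.1141,  0.1   ]), array([ 0.6092, -0.1131,  0.1   ])]
full tri [ 0.6536 -0.1085  0.0977] [array([ 0.6528, -0.108 ,  0.1   ]), array([ 0.6545, -0.1073,  0.1   ])]
```

```bash
python3 go.py .4435 .057 .064 97.8
```

```text
2.75 [0.4496 0.095  0.2499] turn [ 0.0003 -0.     -0.0008] shift [-0.092  -0.0282  0.4647] F [-0.7 -0.6 -0.3] w -0.00018700968785677065
```

{"name": "move_arm", "arguments": {
  "targets": [
    [[0, 0, 0], [0, -0.028, 0.1], 1],
    [[0, 0, 0], [0, -0.028, 0.2], 1],
    [[0, 0, 0], [-0.03, -0.028, 0.3], 1],
    [[0, 0, 0], [-0.06, -0.028, 0.4], 1],
    [[0, 0, 0], [-0.09, -0.028, 0.465], 1]
  ]
}}

```text
time: 3.25
ee_pos: [0.4419, 0.0577, 0.0612]
eef_rot: [-0.001, 0.658, 0.753, -0.001]
contact_force: [-1.0, 0.2, -0.4]
grip_width: -0.0001
grip_force: 0.0
```

{"name": "move_arm", "arguments": {
  "targets": [
    [[0, 0, 0], [0, 0, 0], 1],
    [[0, 0, 0], [0, 0, 0], 1],
    [[0, 0, 0], [0, 0, 0], 1],
    [[0, 0, 0], [0, 0, 0], 1],
    [[0, 0, 0], [0, 0, 0], 1]
  ]
}}

```text
time: 3.75
ee_pos: [0.4445, 0.0593, 0.0647]
eef_rot: [0.001, 0.657, 0.754, 0.001]
contact_force: [-0.0, 0.2, -0.4]
grip_width: 0.0001
grip_force: 0.0
```

```bash
python3 go.py .4505 .006 .064 97.8; python3 - <<'E'
from h import *
import cv2
a=arm.snapshot("scene");b=arm.snapshot("top")
cv2.imwrite("pics/c1.png",np.hstack([cv2.resize(a[90:290,280:480],(390,390)),cv2.resize(b[230:430,230:430],(390,390))]))
E
```

```text
3.75 [0.4445 0.0593 0.0647] turn [ 0.001 -0.     0.   ] shift [-0.1341 -0.0032  0.0017] F [-0.   0.2 -0.4] w 8.301361199794477e-05
```

View pics/c1.png

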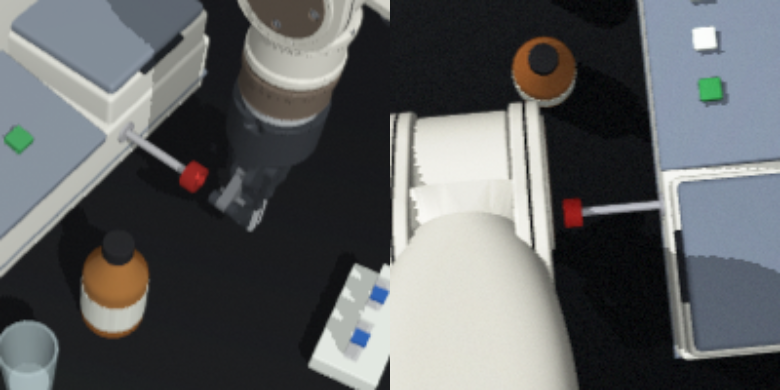

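Scene crop: the shut fingertips stand squarely in front of the red knob at (193,178), with the bottle clear. Top crop: the hand is on the rod line and clear of the bottle. I'll advance toward contact.

{"name": "move_arm", "arguments": {
  "targets": [
    [[0, 0, 0], [-0.025, -0.003, 0], 1],
    [[0, 0, 0], [-0.05, -0.003, 0], 1],
    [[0, 0, 0], [-0.065, -0.003, 0], 1],
    [[0, 0, 0], [-0.075, -0.003, 0], 1],
    [[0, 0, 0], [-0.08, -0.003, 0], 1]
  ]
}}

```text
time: 4.35
ee_pos: [0.4465, 0.0262, 0.0633]
eef_rot: [-0.0, 0.658, 0.753, -0.0]
contact_force: [-0.8, -0.5, 0.1]
grip_width: -0.0002
grip_force: 0.0
```

{"name": "move_arm", "arguments": {
  "targets": [
    [[0, 0, 0], [-0.0025, 0, 0], 1],
    [[0, 0, 0], [-0.005, 0, 0], 1],
    [[0, 0, 0], [-0.0075, 0, 0], 1],
    [[0, 0, 0], [-0.01, 0, 0], 1],
    [[0, 0, 0], [-0.0125, 0, 0], 1]
  ]
}}

```text
time: 4.85
ee_pos: [0.4472, 0.0221, 0.0633]
eef_rot: [-0.0, 0.657, 0.754, -0.0]
contact_force: [0.5, -0.3, 0.1]
grip_width: -0.0001
grip_force: 0.0
```

{"name": "move_arm", "arguments": {
  "targets": [
    [[0, 0, 0], [-0.0025, 0, 0], 1],
    [[0, 0, 0], [-0.005, 0, 0], 1],
    [[0, 0, 0], [-0.0075, 0, 0], 1],
    [[0, 0, 0], [-0.01, 0, 0], 1],
    [[0, 0, 0], [-0.0125, 0, 0], 1]
  ]
}}

```text
time: 5.35
ee_pos: [0.4479, 0.017, 0.0633]
eef_rot: [-0.0, 0.658, 0.753, 0.0]
contact_force: [0.1, -0.8, 0.8]
grip_width: 0.0003
grip_force: 0.0
```

{"name": "move_arm", "arguments": {
  "targets": [
    [[0, 0, 0], [-0.0015, 0, 0], 1],
    [[0, 0, 0], [-0.003, 0, 0], 1],
    [[0, 0, 0], [-0.0045, 0, 0], 1],
    [[0, 0, 0], [-0.006, 0, 0], 1],
    [[0, 0, 0], [-0.0075, 0, 0], 1]
  ]
}}

```text
time: 5.85
ee_pos: [0.4483, 0.0141, 0.0633]
eef_rot: [-0.0, 0.658, 0.753, 0.0]
contact_force: [-0.1, 1.4, 0.7]
grip_width: 0.0
grip_force: 0.1
```

{"name": "move_arm", "arguments": {
  "targets": [
    [[0, 0, 0], [-0.0015, 0, 0], 1],
    [[0, 0, 0], [-0.003, 0, 0], 1],
    [[0, 0, 0], [-0.0045, 0, 0], 1],
    [[0, 0, 0], [-0.006, 0, 0], 1],
    [[0, 0, 0], [-0.0075, 0, 0], 1]
  ]
}}

```text
time: 6.35
ee_pos: [0.4485, 0.0121, 0.0633]
eef_rot: [-0.001, 0.657, 0.754, 0.001]
contact_force: [-0.6, 7.0, 1.9]
grip_width: 0.0003
grip_force: 3.1
```

{"name": "move_arm", "arguments": {
  "targets": [
    [[0, 0, 0], [-0.0015, 0, 0], 1],
    [[0, 0, 0], [-0.003, 0, 0], 1],
    [[0, 0, 0], [-0.0045, 0, 0], 1],
    [[0, 0, 0], [-0.006, 0, 0], 1],
    [[0, 0, 0], [-0.0075, 0, 0], 1]
  ]
}}

```text
time: 6.85
ee_pos: [0.4488, 0.0096, 0.0634]
eef_rot: [-0.001, 0.657, 0.754, 0.001]
contact_force: [-0.4, 6.6, 1.6]
grip_width: 0.0001
grip_force: 3.5
```

{"name": "move_arm", "arguments": {
  "targets": [
    [[0, 0, 0], [-0.0015, 0, 0], 1],
    [[0, 0, 0], [-0.003, 0, 0], 1],
    [[0, 0, 0], [-0.0045, 0, 0], 1],
    [[0, 0, 0], [-0.006, 0, 0], 1],
    [[0, 0, 0], [-0.0075, 0, 0], 1]
  ]
}}

```text
time: 7.35
ee_pos: [0.4495, 0.0051, 0.0633]
eef_rot: [0.0, 0.657, 0.754, -0.0]
contact_force: [-0.8, 1.2, 0.6]
grip_width: -0.0001
grip_force: 0.6
```

{"name": "move_arm", "arguments": {
  "targets": [
    [[0, 0, 0], [-0.0015, 0, 0], 1],
    [[0, 0, 0], [-0.003, 0, 0], 1],
    [[0, 0, 0], [-0.0045, 0, 0], 1],
    [[0, 0, 0], [-0.006, 0, 0], 1],
    [[0, 0, 0], [-0.0075, 0, 0], 1]
  ]
}}

```text
time: 7.85
ee_pos: [0.4499, 0.0019, 0.0633]
eef_rot: [0.0, 0.658, 0.753, -0.0]
contact_force: [-0.0, 0.2, 0.5]
grip_width: -0.0003
grip_force: 0.0
```

{"name": "move_arm", "arguments": {
  "targets": [
    [[0, 0, 0], [-0.0015, 0, 0], 1],
    [[0, 0, 0], [-0.003, 0, 0], 1],
    [[0, 0, 0], [-0.0045, 0, 0], 1],
    [[0, 0, 0], [-0.006, 0, 0], 1],
    [[0, 0, 0], [-0.0075, 0, 0], 1]
  ]
}}

```text
time: 8.35
ee_pos: [0.4503, -0.0008, 0.0633]
eef_rot: [0.0, 0.658, 0.753, 0.0]
contact_force: [-0.1, -0.4, 0.4]
grip_width: 0.0001
grip_force: 0.0
```

{"name": "move_arm", "arguments": {
  "targets": [
    [[0, 0, 0], [-0.001, 0, 0], 1],
    [[0, 0, 0], [-0.002, 0, 0], 1],
    [[0, 0, 0], [-0.003, 0, 0], 1],
    [[0, 0, 0], [-0.004, 0, 0], 1],
    [[0, 0, 0], [-0.005, 0, 0], 1]
  ]
}}

```text
time: 8.85
ee_pos: [0.4505, -0.0022, 0.0633]
eef_rot: [-0.001, 0.657, 0.754, 0.001]
contact_force: [-0.5, 2.8, 0.1]
grip_width: 0.0001
grip_force: 1.7
```

{"name": "move_arm", "arguments": {
  "targets": [
    [[0, 0, 0], [-0.001, 0, 0], 1],
    [[0, 0, 0], [-0.002, 0, 0], 1],
    [[0, 0, 0], [-0.003, 0, 0], 1],
    [[0, 0, 0], [-0.004, 0, 0], 1],
    [[0, 0, 0], [-0.005, 0, 0], 1]
  ]
}}

```text
time: 9.35
ee_pos: [0.4506, -0.0035, 0.0633]
eef_rot: [-0.001, 0.657, 0.754, 0.001]
contact_force: [-1.4, 6.4, 0.3]
grip_width: -0.0005
grip_force: 3.2
```

{"name": "move_arm", "arguments": {
  "targets": [
    [[0, 0, 0], [-0.001, 0, 0], 1],
    [[0, 0, 0], [-0.002, 0, 0], 1],
    [[0, 0, 0], [-0.003, 0, 0], 1],
    [[0, 0, 0], [-0.004, 0, 0], 1],
    [[0, 0, 0], [-0.005, 0, 0], 1]
  ]
}}

```text
time: 9.85
ee_pos: [0.4509, -0.0054, 0.0633]
eef_rot: [-0.001, 0.657, 0.754, 0.001]
contact_force: [-0.2, 6.4, 1.1]
grip_width: 0.0002
grip_force: 3.5
```

{"name": "move_arm", "arguments": {
  "targets": [
    [[0, 0, 0], [-0.001, 0, 0], 1],
    [[0, 0, 0], [-0.002, 0, 0], 1],
    [[0, 0, 0], [-0.003, 0, 0], 1],
    [[0, 0, 0], [-0.004, 0, 0], 1],
    [[0, 0, 0], [-0.005, 0, 0], 1]
  ]
}}

```text
time: 10.35
ee_pos: [0.4512, -0.0077, 0.0633]
eef_rot: [-0.001, 0.657, 0.754, 0.001]
contact_force: [-0.5, 4.2, 0.9]
grip_width: 0.0001
grip_force: 2.2
```

{"name": "move_arm", "arguments": {
  "targets": [
    [[0, 0, 0], [-0.001, 0, 0], 1],
    [[0, 0, 0], [-0.002, 0, 0], 1],
    [[0, 0, 0], [-0.003, 0, 0], 1],
    [[0, 0, 0], [-0.004, 0, 0], 1],
    [[0, 0, 0], [-0.005, 0, 0], 1]
  ]
}}

```text
time: 10.85
ee_pos: [0.4517, -0.0112, 0.0633]
eef_rot: [0.0, 0.658, 0.753, -0.0]
contact_force: [0.5, 0.9, -0.1]
grip_width: -0.0
grip_force: 0.0
```

{"name": "move_arm", "arguments": {
  "targets": [
    [[0, 0, 0], [-0.001, 0, 0], 1],
    [[0, 0, 0], [-0.002, 0, 0], 1],
    [[0, 0, 0], [-0.003, 0, 0], 1],
    [[0, 0, 0], [-0.004, 0, 0], 1],
    [[0, 0, 0], [-0.005, 0, 0], 1]
  ]
}}

```text
time: 11.35
ee_pos: [0.4519, -0.0127, 0.0633]
eef_rot: [0.0, 0.658, 0.753, -0.0]
contact_force: [-0.2, -0.0, 0.2]
grip_width: -0.0003
grip_force: 0.0
```

{"name": "move_arm", "arguments": {
  "targets": [
    [[0, 0, 0], [-0.001, 0, 0], 1],
    [[0, 0, 0], [-0.002, 0, 0], 1],
    [[0, 0, 0], [-0.003, 0, 0], 1],
    [[0, 0, 0], [-0.004, 0, 0], 1],
    [[0, 0, 0], [-0.005, 0, 0], 1]
  ]
}}

```text
time: 11.85
ee_pos: [0.4522, -0.0147, 0.0633]
eef_rot: [-0.0, 0.658, 0.753, -0.0]
contact_force: [-1.7, 0.5, -0.3]
grip_width: -0.0005
grip_force: 0.0
```

Second click passed near y = -0.009. The third ridge is expected near y = -0.0236.

{"name": "move_arm", "arguments": {
  "targets": [
    [[0, 0, 0], [-0.001, 0, 0], 1],
    [[0, 0, 0], [-0.002, 0, 0], 1],
    [[0, 0, 0], [-0.003, 0, 0], 1],
    [[0, 0, 0], [-0.004, 0, 0], 1],
    [[0, 0, 0], [-0.005, 0, 0], 1]
  ]
}}

```text
time: 12.35
ee_pos: [0.4524, -0.0167, 0.0633]
eef_rot: [-0.0, 0.658, 0.753, -0.0]
contact_force: [0.3, 0.8, 0.1]
grip_width: 0.0001
grip_force: 0.3
```

{"name": "move_arm", "arguments": {
  "targets": [
    [[0, 0, 0], [-0.001, 0, 0], 1],
    [[0, 0, 0], [-0.002, 0, 0], 1],
    [[0, 0, 0], [-0.003, 0, 0], 1],
    [[0, 0, 0], [-0.004, 0, 0], 1],
    [[0, 0, 0], [-0.005, 0, 0], 1]
  ]
}}

```text
time: 12.85
ee_pos: [0.4525, -0.0176, 0.0633]
eef_rot: [-0.001, 0.657, 0.754, 0.001]
contact_force: [-0.2, 6.6, 1.1]
grip_width: -0.0001
grip_force: 3.0
```

{"name": "move_arm", "arguments": {
  "targets": [
    [[0, 0, 0], [-0.001, 0, 0], 1],
    [[0, 0, 0], [-0.002, 0, 0], 1],
    [[0, 0, 0], [-0.003, 0, 0], 1],
    [[0, 0, 0], [-0.004, 0, 0], 1],
    [[0, 0, 0], [-0.005, 0, 0], 1]
  ]
}}

```text
time: 13.35
ee_pos: [0.4528, -0.0193, 0.0633]
eef_rot: [-0.001, 0.657, 0.754, 0.001]
contact_force: [-0.7, 6.2, 1.8]
grip_width: -0.0001
grip_force: 3.3
```

{"name": "move_arm", "arguments": {
  "targets": [
    [[0, 0, 0], [-0.001, 0, 0], 1],
    [[0, 0, 0], [-0.002, 0, 0], 1],
    [[0, 0, 0], [-0.003, 0, 0], 1],
    [[0, 0, 0], [-0.004, 0, 0], 1],
    [[0, 0, 0], [-0.005, 0, 0], 1]
  ]
}}

```text
time: 13.85
ee_pos: [0.453, -0.0211, 0.0633]
eef_rot: [-0.001, 0.657, 0.754, 0.001]
contact_force: [-0.6, 7.2, 1.4]
grip_width: -0.0002
grip_force: 3.6
```

{"name": "move_arm", "arguments": {
  "targets": [
    [[0, 0, 0], [-0.001, 0, 0], 1],
    [[0, 0, 0], [-0.002, 0, 0], 1],
    [[0, 0, 0], [-0.003, 0, 0], 1],
    [[0, 0, 0], [-0.004, 0, 0], 1],
    [[0, 0, 0], [-0.005, 0, 0], 1]
  ]
}}

```text
time: 14.35
ee_pos: [0.4536, -0.0251, 0.0633]
eef_rot: [0.001, 0.658, 0.753, -0.001]
contact_force: [-0.4, 0.0, 0.7]
grip_width: 0.0
grip_force: 0.1
```

{"name": "move_arm", "arguments": {
  "targets": [
    [[0, 0, 0], [-0.001, 0, 0], 1],
    [[0, 0, 0], [-0.002, 0, 0], 1],
    [[0, 0, 0], [-0.003, 0, 0], 1],
    [[0, 0, 0], [-0.003, 0, 0], 1],
    [[0, 0, 0], [-0.003, 0, 0], 1]
  ]
}}

```text
time: 14.85
ee_pos: [0.4537, -0.0259, 0.0633]
eef_rot: [0.0, 0.658, 0.753, -0.0]
contact_force: [-0.1, -0.2, -0.4]
grip_width: -0.0001
grip_force: 0.0
```

Third click: the force dropped to 0 at y ≈ -0.0245, well short of the fourth ridge. I'll back off and check.

{"name": "move_arm", "arguments": {
  "targets": [
    [[0, 0, 0], [0.02, 0, 0], 1],
    [[0, 0, 0], [0.06, 0, 0], 1],
    [[0, 0, 0], [0.12, 0, 0], 1],
    [[0, 0, 0], [0.14, 0, -0.1], 1],
    [[0, 0, 0], [0.14, 0, -0.2], 1]
  ]
}}

```text
time: 15.35
ee_pos: [0.4442, 0.0313, 0.143]
eef_rot: [-0.002, 0.657, 0.754, -0.001]
contact_force: [1.3, -0.9, 0.8]
grip_width: -0.0001
grip_force: 0.0
```

{"name": "move_arm", "arguments": {
  "targets": [
    [[0, 0, 0], [0, 0, -0.08], 1],
    [[0, 0, 0], [0, 0, -0.15], 1],
    [[0, 0, 0], [0, 0, -0.15], 1],
    [[0, 0, 0], [0, 0, -0.15], 1],
    [[0, 0, 0], [0, 0, -0.15], 1]
  ]
}}

```text
time: 15.85
ee_pos: [0.4451, 0.0299, 0.2021]
eef_rot: [-0.001, 0.657, 0.753, -0.001]
contact_force: [-0.4, -0.4, -1.0]
grip_width: 0.0
grip_force: 0.0
```

```bash
python3 go.py .561 -.114 .2 97.8 -9; python3 - <<'E'
from h import *
import cv2
a=arm.snapshot("scene");b=arm.snapshot("top")
cv2.imwrite("pics/c2.png",np.hstack([cv2.resize(a[90:290,230:430],(390,390)),cv2.resize(b[230:430,260:460],(390,390))]))
for c,im in(("scene",a),("top",b)):
    im=im.astype(int);v,u=np.where((im[...,2]>110)&(im[...,1]<50)&(im[...,0]<60))
    s=(u>300)&(u<420)&(v>140)&(v<360);print(c,s.sum(),atz(arm.calibration(c),(u[s].mean(),v[s].mean()),.062).round(4))
E
```

```text
15.85 [0.4451 0.0299 0.2021] turn [-0.0008 -0.0501 -0.    ] shift [-0.3957  0.2383  0.0045] F [-0.4 -0.4 -1. ] w 4.0972256244526005e-05
scene 74 [ 0.4597 -0.0464  0.062 ]
top 115 [ 0.4555 -0.0516  0.062 ]
```

View pics/c2.png

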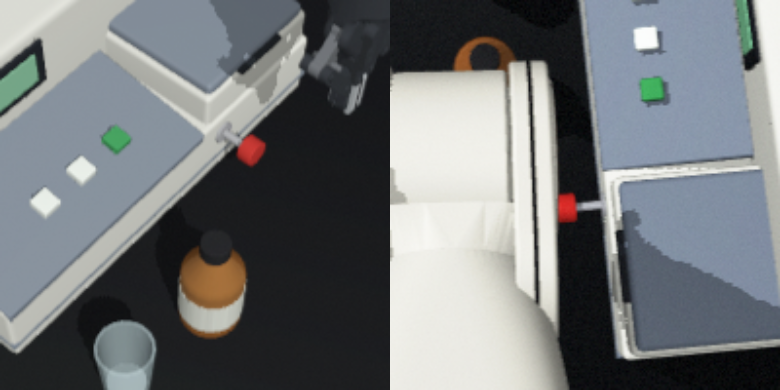

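The knob now stands about 48 mm further in, which is the third stop, and the bottle and beaker are undisturbed. The green key in the crops is at top (394.4,275.6) and scene (289.5,160.8), which gives about (0.561, -0.1205). Next is the key.

{"name": "move_arm", "arguments": {
  "targets": [
    [[0, -0.01, 0], [-0.09, 0.055, 0], 1],
    [[0, -0.02, 0], [-0.18, 0.11, 0], 1],
    [[0, -0.03, 0], [-0.27, 0.16, 0], 1],
    [[0, -0.04, 0], [-0.35, 0.21, 0], 1],
    [[0, -0.05, 0], [-0.395, 0.236, 0], 1]
  ]
}}

```text
time: 16.45
ee_pos: [0.562, -0.1164, 0.2016]
eef_rot: [0.059, 0.656, 0.75, -0.053]
contact_force: [-0.1, -0.4, 0.4]
grip_width: 0.0001
grip_force: 0.0
```

{"name": "move_arm", "arguments": {
  "targets": [
    [[0, 0, 0], [0, 0, 0], 1],
    [[0, 0, 0], [0, 0, 0], 1],
    [[0, 0, 0], [0, 0, 0], 1],
    [[0, 0, 0], [0, 0, 0], 1],
    [[0, 0, 0], [0, 0, 0], 1]
  ]
}}

```text
time: 16.95
ee_pos: [0.5607, -0.1134, 0.2036]
eef_rot: [0.059, 0.655, 0.751, -0.051]
contact_force: [-0.2, -0.3, 0.2]
grip_width: 0.0001
grip_force: 0.0
```

```bash
python3 go.py .5605 -.1145 .1405 97.8 -9
```

```text
16.95 [ 0.5607 -0.1134  0.2036] turn [ 0.0001 -0.0001  0.0001] shift [ 0.0221 -0.0008  0.1561] F [-0.2 -0.3  0.2] w 6.808870033330291e-05
```

{"name": "move_arm", "arguments": {
  "targets": [
    [[0, 0, 0], [0.022, 0, 0.03], 1],
    [[0, 0, 0], [0.022, 0, 0.07], 1],
    [[0, 0, 0], [0.022, 0, 0.11], 1],
    [[0, 0, 0], [0.022, 0, 0.15], 1],
    [[0, 0, 0], [0.022, 0, 0.15], 1]
  ]
}}

```text
time: 17.45
ee_pos: [0.5593, -0.1143, 0.1406]
eef_rot: [0.057, 0.655, 0.751, -0.053]
contact_force: [-0.6, 0.8, 0.3]
grip_width: 0.0001
grip_force: 0.0
```

{"name": "move_arm", "arguments": {
  "targets": [
    [[0, 0, 0], [0, 0, 0.01], 1],
    [[0, 0, 0], [0, 0, 0.02], 1],
    [[0, 0, 0], [0, 0, 0.03], 1],
    [[0, 0, 0], [0, 0, 0.03], 1],
    [[0, 0, 0], [0, 0, 0.03], 1]
  ]
}}

```text
time: 17.95
ee_pos: [0.5614, -0.1166, 0.131]
eef_rot: [0.059, 0.656, 0.751, -0.052]
contact_force: [-0.5, -0.8, 0.9]
grip_width: 0.0002
grip_force: 0.0
```

```bash
python3 go.py .5607 -.1183 .116 97.8 -9; python3 - <<'E'
from h import *
import cv2
a=arm.snapshot("scene");b=arm.snapshot("wrist")
cv2.imwrite("pics/c3.png",np.hstack([cv2.resize(a[90:240,210:360],(390,390)),cv2.resize(b[200:400,220:420],(390,390))]))
E
```

```text
17.95 [ 0.5614 -0.1166  0.131 ] turn [ 0.0001  0.     -0.0002] shift [ 0.002  -0.0024  0.0377] F [-0.5 -0.8  0.9] w 0.00017516028369395027
```

View pics/c3.png

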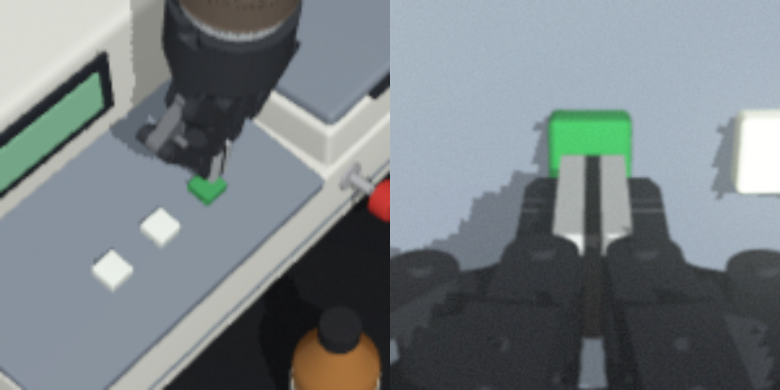

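The tip is centred over the green key; in the wrist crop the key lies under the fingertips at (590,140) and the white key is well clear at (760,150). I'll press along the tool axis.

{"name": "move_arm", "arguments": {
  "targets": [
    [[0, 0, 0], [0.002, -0.001, 0.01], 1],
    [[0, 0, 0], [0.002, -0.001, 0.02], 1],
    [[0, 0, 0], [0.002, -0.001, 0.025], 1],
    [[0, 0, 0], [0.002, -0.001, 0.0275], 1],
    [[0, 0, 0], [0.002, -0.001, 0.03], 1]
  ]
}}

```text
time: 18.55
ee_pos: [0.5611, -0.1178, 0.1186]
eef_rot: [0.059, 0.656, 0.751, -0.052]
contact_force: [-0.1, 0.3, -0.2]
grip_width: 0.0001
grip_force: 0.0
```

{"name": "move_arm", "arguments": {
  "targets": [
    [[0, 0, 0], [0, 0, 0.0015], 1],
    [[0, 0, 0], [0, 0, 0.003], 1],
    [[0, 0, 0], [0, 0, 0.0045], 1],
    [[0, 0, 0], [0, 0, 0.006], 1],
    [[0, 0, 0], [0, 0, 0.0075], 1]
  ]
}}

```text
time: 19.05
ee_pos: [0.5612, -0.1182, 0.1159]
eef_rot: [0.059, 0.656, 0.751, -0.052]
contact_force: [0.1, -1.5, 0.7]
grip_width: 0.0002
grip_force: 0.0
```

{"name": "move_arm", "arguments": {
  "targets": [
    [[0, 0, 0], [0, 0, 0.001], 1],
    [[0, 0, 0], [0, 0, 0.002], 1],
    [[0, 0, 0], [0, 0, 0.003], 1],
    [[0, 0, 0], [0, 0, 0.004], 1],
    [[0, 0, 0], [0, 0, 0.005], 1]
  ]
}}

```text
time: 19.55
ee_pos: [0.5613, -0.1185, 0.114]
eef_rot: [0.059, 0.656, 0.751, -0.052]
contact_force: [-0.3, 0.2, 2.7]
grip_width: 0.0001
grip_force: 1.2
```

{"name": "move_arm", "arguments": {
  "targets": [
    [[0, 0, 0], [0, 0, 0.001], 1],
    [[0, 0, 0], [0, 0, 0.002], 1],
    [[0, 0, 0], [0, 0, 0.003], 1],
    [[0, 0, 0], [0, 0, 0.004], 1],
    [[0, 0, 0], [0, 0, 0.005], 1]
  ]
}}

```text
time: 20.05
ee_pos: [0.5613, -0.1188, 0.112]
eef_rot: [0.059, 0.656, 0.751, -0.052]
contact_force: [-1.3, 0.8, 3.6]
grip_width: 0.0002
grip_force: 1.9
```

{"name": "move_arm", "arguments": {
  "targets": [
    [[0, 0, 0], [0, 0, 0.001], 1],
    [[0, 0, 0], [0, 0, 0.002], 1],
    [[0, 0, 0], [0, 0, 0.003], 1],
    [[0, 0, 0], [0, 0, 0.004], 1],
    [[0, 0, 0], [0, 0, 0.005], 1]
  ]
}}

```text
time: 20.55
ee_pos: [0.5614, -0.1189, 0.1117]
eef_rot: [0.06, 0.655, 0.751, -0.051]
contact_force: [-5.9, 3.3, 14.9]
grip_width: -0.0005
grip_force: 7.5
```

{"name": "move_arm", "arguments": {
  "targets": [
    [[0, 0, 0], [0, 0, 0.001], 1],
    [[0, 0, 0], [0, 0, 0.002], 1],
    [[0, 0, 0], [0, 0, 0.002], 1],
    [[0, 0, 0], [0, 0, 0.002], 1],
    [[0, 0, 0], [0, 0, 0.002], 1]
  ]
}}

```text
time: 21.05
ee_pos: [0.5614, -0.1189, 0.1116]
eef_rot: [0.06, 0.655, 0.751, -0.051]
contact_force: [-6.1, 5.0, 16.2]
grip_width: -0.0004
grip_force: 8.5
```

The key is on its bottom stop: the force has risen to 16 N with no further travel. I'll release it and withdraw.

{"name": "move_arm", "arguments": {
  "targets": [
    [[0, 0, 0], [0, 0, -0.01], 1],
    [[0, 0, 0], [0, 0, -0.03], 1],
    [[0, 0, 0], [0, 0, -0.08], 1],
    [[0, 0, 0], [0, 0, -0.16], 1],
    [[0, 0, 0], [0, 0, -0.25], 1]
  ]
}}

```text
time: 21.55
ee_pos: [0.5582, -0.1036, 0.2074]
eef_rot: [0.058, 0.656, 0.751, -0.053]
contact_force: [1.5, -0.4, -0.1]
grip_width: 0.0004
grip_force: 0.0
```

{"name": "move_arm", "arguments": {
  "targets": [
    [[0, 0, 0], [0.03, -0.06, 0], 1],
    [[0, 0, 0], [0.06, -0.12, 0], 1],
    [[0, 0, 0], [0.1, -0.2, 0], 1],
    [[0, 0, 0], [0.1, -0.2, 0], 1],
    [[0, 0, 0], [0.1, -0.2, 0], 1]
  ]
}}

```text
time: 22.05
ee_pos: [0.4744, -0.0753, 0.2017]
eef_rot: [0.059, 0.655, 0.751, -0.052]
contact_force: [0.1, 0.5, -0.5]
grip_width: -0.0003
grip_force: 0.0
```

```bash
python3 go.py .5607 -.1183 .116 97.8 -9; python3 - <<'E'
from h import *
import cv2
a=arm.snapshot("scene");cv2.imwrite("pics/c4.png",a)
im=a.astype(int);v,u=np.where((im[...,2]>110)&(im[...,1]<50)&(im[...,0]<60))
s=(u>300)&(u<420)&(v>140)&(v<200);print(s.sum(),atz(arm.calibration("scene"),(u[s].mean(),v[s].mean()),.062).round(4))
E
```

```text
22.05 [ 0.4744 -0.0753  0.2017] turn [ 0.0001  0.     -0.    ] shift [-0.1006  0.1992  0.2331] F [ 0.1  0.5 -0.5] w -0.00027629689433746404
73 [ 0.4597 -0.0464  0.062 ]
```

View pics/c4.png

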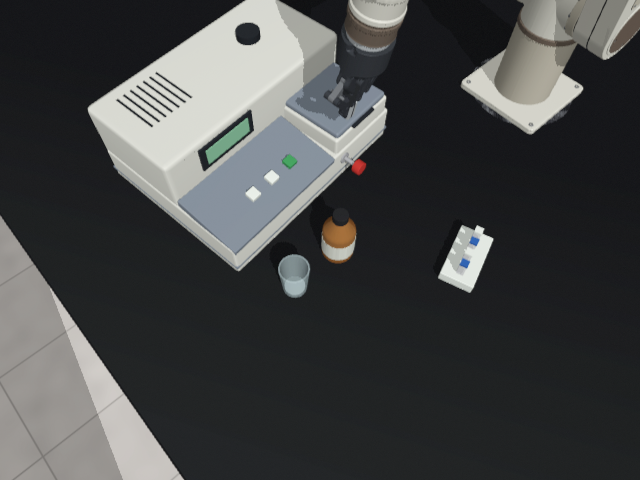

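The knob is still in at (358,167), in the third stop. The green key is up at (289,160), and the bottle, beaker and rack stand at their original pixels. The arm hangs free above the compartment.

```bash
python3 -c "
from workcell import arm
print(arm.finish_job())"
```

```text
the job is handed in; nothing more can be done
None
```

I pushed the rod in through three clicks to its third stop, pressed the green print key fully down and let it go, touched no other key and left the bottle, beaker and rack in place; the job was handed in at about 22 s, with no verdict returned.

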